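# Stack two cartons on the sloping rack, leaning on its backstop

### The job

Put the blue-labelled carton on the sloping plywood rack, lying flat on the board with one end back against the backstop and in the middle of its width, then stack the yellow-labelled carton squarely on top of it, lying the same way and also back against the backstop. Leave the red-labelled carton where it is.

Things in the scene. Friction and masses are not known exactly. Their poses are not given: they have to be found in the camera images.
- blue_carton_center (a point): centre (half-way up) of the loose brown cardboard carton with blue labels, 96 long (its x) x 60 wide (its y) x 46 high (its z) mm, about 0.25 kg; it starts lying flat on the bench. Grip it across its 60 mm width, a little above its centre.
- yellow_carton_center (a point): centre (half-way up) of the loose carton with yellow labels; same size, axes and weight as the blue one
- red_carton_center (a point): centre (half-way up) of the loose carton with red labels; same size as the others; it is a bystander and stays where it is
- slope: fixed sloping plywood board, 150 wide x 130 long, no side walls, falling 15 degrees away from the robot to a backstop. Origin: corner of board surface and backstop face, mid-width, 22 mm above the bench. x: down the board into the backstop (board x -130 to 0 mm); y across; z square to the board, up. A carton against the backstop has its centre at x -48, z 23 (on the board) or 69 mm (on a carton)
- backstop_top (a point): middle of the top edge of the backstop's front face, x 0, y 0, z 70 mm in the slope's frame (same axes). The backstop is a fixed plywood board square to the slope, 70 high, 150 wide, 10 mm thick, at its low far end. Cartons do not slide down by themselves: they must be set or pushed against it
Things that resemble listed ones, but are neither listed nor needed, are in the scene too. Leave any turquoise look-alike of the part that bears blue_carton_center alone. What is shaped like the part that bears yellow_carton_center but orange is not meant.

How it is judged:
At the end, for the whole second after the job is handed in: Blue carton flat on the board, yellow flat on top of it, both lengthwise down the slope (within 11 degrees), ends within 17 mm of the backstop, centres within 25 mm (blue) and 30 mm (yellow) of the middle of the width; red carton within 30 mm of its start (x of blue_carton_center in the frame of slope between -0.065 and -0.04 m and y of blue_carton_center in the frame of slope between -0.025 and 0.025 m and z of blue_carton_center in the frame of slope between 0.015 and 0.031 m and angle between the z axis of each of blue_carton_center, yellow_carton_center and the z axis of slope, either way round below 0.15 rad and angle between the x axis of each of blue_carton_center, yellow_carton_center and the x axis of slope, either way round below 0.2 rad and x of yellow_carton_center in the frame of slope between -0.065 and -0.04 m and y of yellow_carton_center in the frame of slope between -0.03 and 0.03 m and z of yellow_carton_center in the frame of slope between 0.061 and 0.077 m); the robot touches nothing.
It fails at once if the red-labelled carton was moved more than 30 mm (distance of red_carton_center from where it was at the start of the episode above 0.03 m).
It also fails if it takes over 51 s, if anything falls off the work surface, if the arm or the gripper's body presses on something with over 40 N, if the wrist force passes 120 N, or if a joint passes its speed limit or range.

### The arm

A 6-joint arm with a two-finger parallel gripper is mounted at the origin on a cart in front of the work surface, level with it; the furniture and walls round the work are solid. World frame = base frame: x ahead of the robot, y to its left, z up, the work surface at z = 0. Lengths are in m, angles in rad, forces in N, time in s.
With the tool pointing down it reaches from about 0.375 to 0.9 m from the base axis. Payload 3.1 kg.
Tool frame: the origin (TCP) lies between the finger pads; the fingertips stand 17 mm ahead of it and the grasp point (between the pads) lies 2 mm behind it; z points along the fingers, y is the line along which they close (so a half turn about z gives the same grasp; the last joint's range is limited). The gripper opens to 85 mm and grips with 20 to 120 N. Pads are 22 mm wide; open, the fingers measure 114 mm over their backs; the gripper's body (76 mm by 85 mm) begins 54 mm behind the grasp point. The pads swing forward as they close: fully open they stand 13 mm farther back than shut.
Start: joints at [0.946, 0.527, 1.433, -0, 1.181, -0.178], TCP at [0.27, 0.564, 0.248] pointing down, gripper open.
Joint ranges: [-3.08, 3.08], [-0.75, 2.2], [0.22, 2.44], [-1.43, 4.57], [0, 2.65], [-2.85, 2.85]. Speed limits (rad/s): [2.79, 2.79, 3.14, 3.14, 3.14, 3.14].

### API

Orientations are given as a unit quaternion [x, y, z, w].
In Python, from station import sense, vision, order gives the robot as it stands.
- The arm moves only by the shell command python3 -m crank 'ROWS' [OPENING] [FORCE]. ROWS is JSON, a list of rows, each an object with "dp": the shift along the world's x, y, z in units of 30 mm (1.0 is 30 mm), a list of three; "angular": the turn, a rotation vector about the world's x, y, z in degrees, a list of three. In form: [{"dp": [dx, dy, dz], "angular": [ax, ay, az]}, ...]. A call has 1 to 20 rows; each row shifts and turns the commanded pose from where the row before left it; what a row does not reach is not made up. A row lasts 1/10 s, in which the tool goes at most 50 mm and 8.59 degrees, less where a joint would pass 70% of its speed; a pose out of reach is approached as far as the arm can. A call is refused whole if a number of a shift passes 1 or a number of a turn 8.59, either way. A call with a gripper value outside its range is refused whole. OPENING is the closure, from 0 (fully open) to 1 (shut), set as the call begins (- or left out, the last holds). The fingers move at their own pace and stop on an object; FORCE is the grip in N (left out, the last holds). Time passes only in rows, so rows that do not move let the fingers close. It gives the time, the measured TCP pose, the force, the opening and the grip force at its end, in the units of the state.
- sense(): the state, without advancing time (a new reading comes with each control period).
- vision.snapshot(name): name is "side" or "top"; returns a dict with "image" (400x640x3 uint8, blue, green, red), "range_z" (400x640 float32, m along the optical axis (not along the pixel's ray), 0 where there is no reading), "mtx" (3x3 intrinsics, pixels), "pose" (4x4, takes a point from camera to world coordinates). Camera axes: x right, y down, z forward; pixel columns grow to the right and rows downward; lengths in m; the calibration is good to about 2 mm. A picture is of the moment at which its call begins.
- order.sign_off(): hands the job in; it is judged then, once.
The state is a dict: "t": time; "q": joint angles; "qd": joint speeds; "tau": joint torques, N m; "tcp_pos": TCP position; "tool_rot": TCP orientation; "force": force on the tool from outside, world axes, zero at the start; "ft_torque": the same for the moment, N m; "finger_gap": opening from 0.0 (shut) to 1.0 (fully open); "gripper_force": force on a finger pad.
Only numpy, scipy, OpenCV 4.12 (cv2) and the standard library are available. Lean on these libraries where they do the work, as an engineer would, in place of code of your own. Each camera call takes 0.05 s, during which the arm holds its last target. There are 200 camera calls.

## Working session

There is one attempt and no reset: what is moved stays moved. The work goes in short steps, Python scripts to look and compute and a shell command to move; the robot and the scene stay as the last step left them, time stands still between calls to the robot, and variables do not carry over. Pictures are saved under pics/ and viewed, at most 10 in all, crops included, and the job is handed in when it is done.

```bash
mkdir -p pics; cat > h.py <<'E'
import numpy as np,cv2,pickle
from station import sense,vision,order
def snap(n,f):
    s=vision.snapshot(n); cv2.imwrite(f'pics/{f}.png',s['image']); pickle.dump(s,open(f'{f}.pkl','wb')); return s
def load(f): return pickle.load(open(f'{f}.pkl','rb'))
def cloud(s):
    z=s['range_z'];v,u=np.mgrid[:400,:640];K=s['mtx']
    p=np.stack([(u-K[0,2])/K[0,0]*z,(v-K[1,2])/K[1,1]*z,z],-1)
    w=p@s['pose'][:3,:3].T+s['pose'][:3,3]; w[z==0]=np.nan; return w
E
python3 - <<'E'
from h import *
a=snap('top','t0');b=snap('side','s0')
cv2.imwrite('pics/both.png',cv2.resize(np.vstack([a['image'],b['image']]),(480,600)))
print(a['pose'],b['pose'],sense())
E
```

```text
[[-0.0281517  -0.99283084  0.11616538  0.38962412]
 [-0.99956685  0.02895725  0.0052524   0.13506822]
 [-0.00857857 -0.1159672  -0.993216    1.16425804]
 [ 0.          0.          0.          1.        ]] [[ 0.92891105 -0.22434333  0.29460879  0.18009657]
 [-0.36985782 -0.60108968  0.70844646 -0.66044932]
 [ 0.01815106 -0.76704711 -0.64133398  0.81110091]
 [ 0.          0.          0.          1.        ]] {'t': 0.1, 'q': array([ 9.45502048e-01,  5.28358667e-01,  1.43375559e+00,  9.36923291e-06,
        1.18141508e+00, -1.78514464e-01]), 'qd': array([-0.00018894,  0.0002367 , -0.00729185,  0.00050556,  0.00029859,
        0.00286088]), 'tau': array([ 2.96847338e-04, -4.43302774e+01, -1.78586429e+01, -2.51540150e-04,
        3.83636696e-03,  4.70378211e-06]), 'tcp_pos': array([0.26966022, 0.56316463, 0.24744629]), 'tool_rot': array([ 2.21538200e-01,  9.75151213e-01, -8.89488598e-04, -3.82775381e-04]), 'force': array([ 0.22033778, -0.10764983,  0.34463725]), 'ft_torque': array([ 0.03621303, -0.02807971, -0.00447185]), 'gripper_force': 0.0, 'finger_gap': 1.0014088737593803}
```

View pics/t0.png

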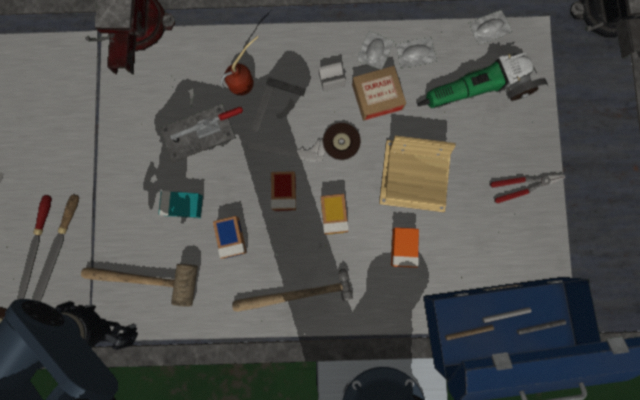

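View pics/s0.png

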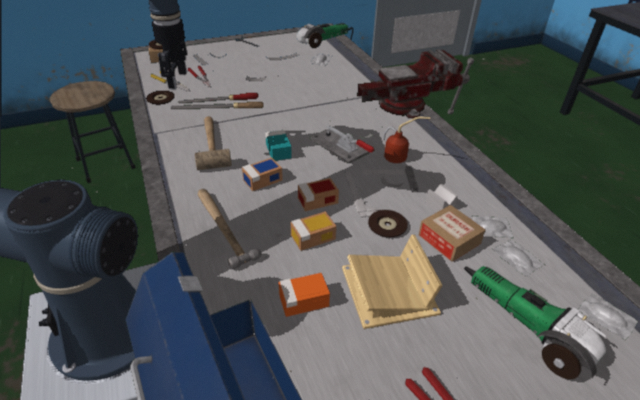

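Top view: the blue carton is at about (228,235), with its turquoise look-alike at (185,204). The yellow carton is at (334,212), with its orange look-alike at (405,246). Red is at (284,190), and the rack is at (416,173) with its backstop at the top edge. By label colour I take (228,235) as blue and (334,212) as yellow. I'll confirm that in a crop and measure.

```bash
cat >> h.py <<'E'
def carton(w,u,v,zlo=.036,zhi=.056,r=32):
    m=np.zeros(w.shape[:2],bool);m[v-r:v+r,u-r:u+r]=1
    m&=(w[...,2]>zlo)&(w[...,2]<zhi)
    n,l=cv2.connectedComponents(m.astype(np.uint8)); k=l[v,u]; p=w[(l==k)&m]
    (c,sz,a)=cv2.minAreaRect((p[:,:2]*1000).astype(np.float32))
    if sz[0]<sz[1]: a-=90
    return np.round(c,1),np.round(sz,1),round(a,1),round(np.median(p[:,2])*1000,1)
E
python3 - <<'E'
from h import *
s=load('t0');w=cloud(s)
for n,u,v in [('blue',228,233),('yellow',334,210),('red',284,188),('turq',185,204),('orange',405,244)]: print(n,carton(w,u,v))
# slope: plane fit on board
p=w[160:200,392:440].reshape(-1,3);p=p[~np.isnan(p[:,0])]
A=np.c_[p[:,:2],np.ones(len(p))];c=np.linalg.lstsq(A,p[:,2],rcond=None)[0]
res=A@c-p[:,2];print('plane',c,res.std(),'tilt',np.degrees(np.arctan(np.hypot(*c[:2]))),'downdir deg',np.degrees(np.arctan2(-c[1],-c[0])))
for u in (395,416,440):
  print(u,[(v,*np.round(w[v,u]*1000).tolist()) for v in range(132,214,4)])
print([(u,*np.round(w[180,u]*1000).tolist()) for u in list(range(376,390,2))+list(range(440,456,2))])
i=s['image'];cv2.imwrite('pics/crop.png',cv2.resize(i[120:270,150:470],(800,375),interpolation=cv2.INTER_CUBIC))
E
```

```text
blue (array([434.2, 369.9]), array([96.3, 61.7]), 11.1, np.float64(46.8))
yellow (array([485.5, 104.2]), array([96.1, 60.5]), 4.0, np.float64(47.2))
red (array([547.4, 231.4]), array([58.7, 96.3]), -1.0, np.float64(47.1))
turq (array([521.6, 494.2]), array([96.9, 60.8]), 85.2, np.float64(46.8))
orange (array([396.5, -70.5]), array([61.6, 96.4]), -4.3, np.float64(47.2))
plane [-0.26507887  0.0419186   0.19510988] 0.0019801668190815207 tilt 15.02264405593744 downdir deg -8.986131225535663
395 [(132, 702.0, -66.0, 0.0), (136, 668.0, -50.0, 89.0), (140, 659.0, -51.0, 85.0), (144, 654.0, -54.0, 62.0), (148, 648.0, -57.0, 45.0), (152, 642.0, -59.0, 26.0), (156, 632.0, -59.0, 23.0), (160, 621.0, -58.0, 26.0), (164, 610.0, -58.0, 27.0), (168, 598.0, -56.0, 35.0), (172, 588.0, -55.0, 38.0), (176, 577.0, -54.0, 39.0), (180, 567.0, -53.0, 40.0), (184, 555.0, -52.0, 47.0), (188, 545.0, -51.0, 49.0), (192, 535.0, -50.0, 52.0), (196, 524.0, -49.0, 53.0), (200, 514.0, -49.0, 54.0), (204, 509.0, -55.0, 10.0), (208, 499.0, -56.0, 3.0), (212, 489.0, -56.0, 1.0)]
416 [(132, 700.0, -122.0, -1.0), (136, 
[... 849 characters left out ...]
170.0, 33.0), (176, 574.0, -169.0, 36.0), (180, 564.0, -168.0, 35.0), (184, 553.0, -166.0, 41.0), (188, 542.0, -164.0, 47.0), (192, 531.0, -162.0, 51.0), (196, 522.0, -163.0, 47.0), (200, 511.0, -161.0, 51.0), (204, 501.0, -159.0, 56.0), (208, 495.0, -169.0, 15.0), (212, 485.0, -172.0, 3.0)]
[(376, 574.0, -10.0, 0.0), (378, 574.0, -15.0, 3.0), (380, 574.0, -21.0, 0.0), (382, 572.0, -25.0, 10.0), (384, 573.0, -30.0, 8.0), (386, 572.0, -35.0, 10.0), (388, 566.0, -35.0, 45.0), (440, 564.0, -168.0, 35.0), (442, 563.0, -173.0, 38.0), (444, 563.0, -177.0, 38.0), (446, 563.0, -183.0, 38.0), (448, 569.0, -198.0, 1.0), (450, 569.0, -203.0, 1.0), (452, 569.0, -210.0, -2.0), (454, 569.0, -214.0, -0.0)]
```

View pics/crop.png

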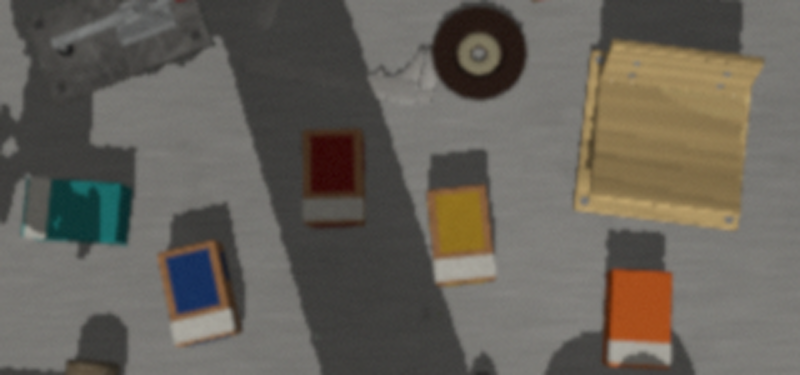

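The crop confirms blue at (228,235) and yellow at (334,212). Both are brown cartons with coloured labels, while turquoise and orange are the look-alikes. Next I'll work out the slope frame and the move to above blue.

```bash
cat >> h.py <<'E'
from scipy.spatial.transform import Rotation as Rot
def tool(yaw,pitch=0):
    "tool x along heading yaw+180 (half turn chosen nearest), z down, tilted pitch about heading's y"
    a=np.radians(yaw)
    h=np.array([np.cos(a),np.sin(a),0]);l=np.array([-h[1],h[0],0]);p=np.radians(pitch)
    z=-(np.sin(p)*h+np.cos(p)*np.array([0,0,1.]))
    y=l; x=np.cross(y,z); return Rot.from_matrix(np.c_[x,y,z])
def delta(pos,R):
    s=sense();c=Rot.from_quat(s['tool_rot'])
    d=(np.array(pos)-s['tcp_pos'])/.03; best=min(((R*Rot.from_rotvec([0,0,k])) *c.inv() for k in (0,np.pi)),key=lambda r:r.magnitude())
    print('t',round(s['t'],2),'tcp',np.round(s['tcp_pos'],4),'d(30mm)',np.round(d,2),'rot deg',np.round(np.degrees(best.as_rotvec()),2),'q6',round(s['q'][5],2),'gap',round(s['finger_gap'],3),'F',np.round(s['force'],1))
E
python3 - <<'E'
from h import *
w=cloud(load('t0'))
c=np.array([-0.26507887,0.0419186,0.19510988])
r=np.zeros(w.shape[:2],bool);r[135:212,378:456]=1
m=r&(abs(w[...,:2]@c[:2]+c[2]-w[...,2])<.006)&(w[...,2]>.02)
n,l,st,_=cv2.connectedComponentsWithStats(m.astype(np.uint8));k=1+np.argmax(st[1:,4]);p=w[l==k]
print('board',cv2.minAreaRect((p[:,:2]*1000).astype(np.float32)),len(p))
print(cv2.boxPoints(cv2.minAreaRect((p[:,:2]*1000).astype(np.float32))))
t=w[r&(w[...,2]>.08)];print('top edge rect',cv2.boxPoints(cv2.minAreaRect((t[:,:2]*1000).astype(np.float32))),np.median(t[:,2]))
f=w[r&(w[...,2]>.035)&(w[...,2]<.08)&(w[...,0]>.615)]
A=np.c_[f[:,1:],np.ones(len(f))];k=np.linalg.lstsq(A,f[:,0],rcond=None)[0];print('face x=',k,(A@k-f[:,0]).std(),'yaw',-np.degrees(np.arctan(k[0])))
delta([.4342,.3699,.16],tool(11.1))
E
```

```text
board ((569.75048828125, -108.84799194335938), (150.83522033691406, 131.43325805664062), 81.25698852539062) 2868
[[ 493.3338   -173.40015 ]
 [ 623.2398   -193.37836 ]
 [ 646.1672    -44.295837]
 [ 516.26117   -24.317627]]
top edge rect [[ 632.0084  -194.98663]
 [ 646.02795 -197.38266]
 [ 671.35803  -49.17267]
 [ 657.3385   -46.77664]] 0.08802730895391009
face x= [0.15969592 0.27535577 0.64374629] 0.0012681950134422445 yaw -9.07328841847605
t 0.1 tcp [0.2697 0.5632 0.2474] d(30mm) [ 5.48 -6.44 -2.91] rot deg [ 1.10e-01 -3.00e-02  3.67e+01] q6 -0.18 gap 1.001 F [ 0.2 -0.1  0.3]
```

```bash
python3 -m crank '[{"dp":[0.69,-0.8,-0.36],"angular":[0,0,4.6]},{"dp":[0.69,-0.8,-0.36],"angular":[0,0,4.6]},{"dp":[0.69,-0.8,-0.36],"angular":[0,0,4.6]},{"dp":[0.69,-0.8,-0.36],"angular":[0,0,4.6]},{"dp":[0.69,-0.81,-0.36],"angular":[0,0,4.6]},{"dp":[0.69,-0.81,-0.36],"angular":[0,0,4.6]},{"dp":[0.67,-0.81,-0.36],"angular":[0,0,4.6]},{"dp":[0.67,-0.81,-0.39],"angular":[0,0,4.5]},{"dp":[0,0,0],"angular":[0,0,0]},{"dp":[0,0,0],"angular":[0,0,0]}]' 0
python3 - <<'E'
from h import *
delta([.4342,.3699,.030],tool(11.1))
s=snap('side','s1')
cv2.imwrite('pics/s1c.png',cv2.resize(s['image'][80:260,180:420],(720,540),interpolation=cv2.INTER_CUBIC))
E
```

```text
t: 1.1
tcp_pos: [0.4344, 0.3698, 0.1605]
tool_rot: [-0.095, 0.995, -0.0, -0.001]
force: [-0.3, 1.2, -0.6]
finger_gap: 1.004
gripper_force: 0.0
t 1.1 tcp [0.4344 0.3698 0.1605] d(30mm) [-0.01  0.   -4.35] rot deg [ 0.02 -0.09  0.15] q6 -1.25 gap 1.004 F [-0.3  1.2 -0.6]
```

View pics/s1c.png

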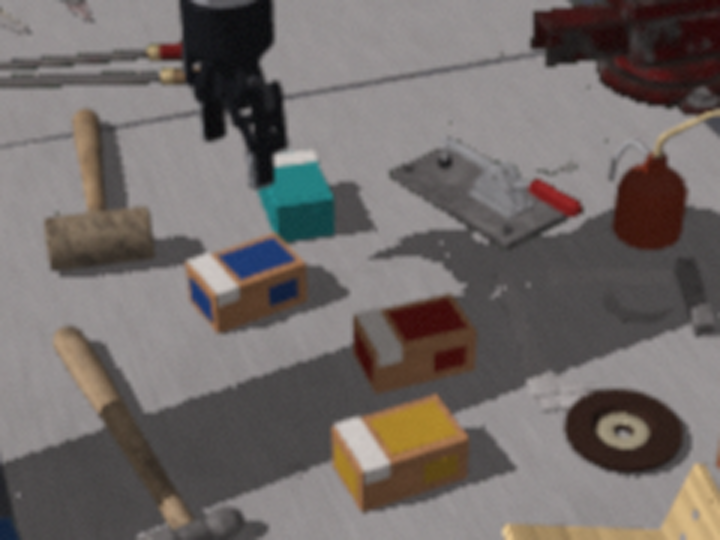

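The open gripper hangs directly over the blue carton (crop ~(245,280)) and clear of its neighbours. I'll descend and grip.

```bash
python3 -m crank '[{"dp":[0,0,-0.9],"angular":[0,0,0]},{"dp":[0,0,-0.9],"angular":[0,0,0]},{"dp":[0,0,-0.9],"angular":[0,0,0]},{"dp":[0,0,-0.7],"angular":[0,0,0]},{"dp":[0,0,-0.5],"angular":[0,0,0]},{"dp":[0,0,-0.45],"angular":[0,0,0]},{"dp":[0,0,0],"angular":[0,0,0]},{"dp":[0,0,0],"angular":[0,0,0]}]' 0
python3 -m crank '[{"dp":[0,0,0],"angular":[0,0,0]},{"dp":[0,0,0],"angular":[0,0,0]},{"dp":[0,0,0],"angular":[0,0,0]},{"dp":[0,0,0],"angular":[0,0,0]},{"dp":[0,0,0],"angular":[0,0,0]},{"dp":[0,0,0],"angular":[0,0,0]},{"dp":[0,0,0],"angular":[0,0,0]},{"dp":[0,0,0],"angular":[0,0,0]}]' 1 40
python3 - <<'E'
from h import *
# carton centre is 7mm below TCP along tool; above-place pose 70 mm over final along slope normal
h=np.array([np.cos(np.radians(-9)),np.sin(np.radians(-9)),0]);z=np.array([0,0,1.])
t=np.radians(15);X=np.cos(t)*h-np.sin(t)*z;Z=np.sin(t)*h+np.cos(t)*z
O=np.array([.631,-.119,.022]);print(O-.053*X+.023*Z)
delta(O-.053*X+(.030+.09)*Z,tool(-9,15))
E
```

```text
t: 1.95
tcp_pos: [0.4345, 0.3709, 0.0308]
tool_rot: [-0.097, 0.995, 0.0, 0.0]
force: [0.9, -0.1, 0.3]
finger_gap: 1.003
gripper_force: 0.0
t: 2.75
tcp_pos: [0.4352, 0.371, 0.0318]
tool_rot: [-0.097, 0.995, 0.001, 0.001]
force: [-1.0, 0.9, 5.6]
finger_gap: 0.696
gripper_force: 45.1
[ 0.58631576 -0.11192271  0.0579337 ]
t 2.75 tcp [0.4352 0.371  0.0318] d(30mm) [  5.86 -16.23   4.  ] rot deg [ -0.33  15.21 -19.96] q6 -1.25 gap 0.696 F [-1.   0.9  5.6]
```

```bash
python3 -m crank '[{"dp":[0,0,0.4],"angular":[0,0,0]},{"dp":[0,0,0.8],"angular":[0,0,0]},{"dp":[0,0,0.9],"angular":[0,0,0]},{"dp":[0,0,0.9],"angular":[0,0,0]},{"dp":[0,0,0.9],"angular":[0,0,0]},{"dp":[0,0,0.6],"angular":[0,0,0]}]'
python3 -m crank '[{"dp":[0.16,-0.4,0],"angular":[0,0.8,-1]},{"dp":[0.3,-0.83,0],"angular":[0,0.8,-1]},{"dp":[0.3,-0.83,0],"angular":[0,0.8,-1]},{"dp":[0.3,-0.83,0],"angular":[0,0.8,-1]},{"dp":[0.3,-0.83,0],"angular":[0,0.8,-1]},{"dp":[0.3,-0.83,0],"angular":[0,0.8,-1]},{"dp":[0.3,-0.83,0],"angular":[0,0.8,-1]},{"dp":[0.3,-0.83,0],"angular":[0,0.8,-1]},{"dp":[0.3,-0.83,0],"angular":[0,0.8,-1]},{"dp":[0.3,-0.83,0],"angular":[0,0.8,-1]},{"dp":[0.3,-0.83,0],"angular":[0,0.8,-1]},{"dp":[0.3,-0.83,0],"angular":[0,0.8,-1]},{"dp":[0.3,-0.83,0],"angular":[0,0.8,-1]},{"dp":[0.3,-0.83,0],"angular":[0,0.8,-1]},{"dp":[0.3,-0.83,0],"angular":[0,0.8,-1]},{"dp":[0.3,-0.83,0],"angular":[0,0.8,-1]},{"dp":[0.3,-0.83,0],"angular":[0,0.8,-1]},{"dp":[0.3,-0.83,0],"angular":[0,0.8,-1]},{"dp":[0.3,-0.83,0],"angular":[0,0.8,-1]},{"dp":[0.3,-0.83,0],"angular":[0,0.8,-1]}]'
cat >> h.py <<'E'
hh=np.array([np.cos(np.radians(-9)),np.sin(np.radians(-9)),0]);zz=np.array([0,0,1.])
_t=np.radians(15);X=np.cos(_t)*hh-np.sin(_t)*zz;Z=np.sin(_t)*hh+np.cos(_t)*zz;Y=np.cross(Z,X)
O=np.array([.631,-.119,.022]);S=np.c_[X,Y,Z]
def goslope(x,z,y=0):
    delta(O+S@[x,y,z],tool(-9,15)); print('slope tcp mm',np.round((sense()['tcp_pos']-O)@S*1000,1))
E
python3 -c "
from h import *
print(X/.03*.01,Z/.03*.01)
goslope(-.053,.120)"
```

```text
t: 3.35
tcp_pos: [0.4346, 0.3704, 0.1678]
tool_rot: [-0.097, 0.995, 0.0, 0.001]
force: [1.1, 0.8, -1.8]
finger_gap: 0.693
gripper_force: 44.3
t: 5.35
tcp_pos: [0.6092, -0.1166, 0.1639]
tool_rot: [0.079, 0.987, 0.014, -0.14]
force: [0.6, -0.7, -2.1]
finger_gap: 0.693
gripper_force: 44.3
[ 0.31801123 -0.05036803 -0.08627302] [ 0.08521085 -0.01349607  0.32197528]
t 5.35 tcp [ 0.6092 -0.1166  0.1639] d(30mm) [ 0.06  0.02 -0.41] rot deg [-0.49 -1.06  0.19] q6 -1.74 gap 0.693 F [ 0.6 -0.7 -2.1]
slope tcp mm [-57.9  -1.  131.4]
```

```bash
python3 -m crank '[{"dp":[0.06,0.02,-0.41],"angular":[-0.5,-1.05,0.2]},{"dp":[-0.17,0.03,-0.64],"angular":[0,0,0]},{"dp":[-0.17,0.03,-0.64],"angular":[0,0,0]},{"dp":[-0.13,0.02,-0.48],"angular":[0,0,0]},{"dp":[-0.085,0.013,-0.32],"angular":[0,0,0]},{"dp":[0,0,0],"angular":[0,0,0]},{"dp":[0,0,0],"angular":[0,0,0]}]'
python3 - <<'E'
from h import *
goslope(-.053,.031)
s=snap('side','s2')
cv2.imwrite('pics/s2c.png',cv2.resize(s['image'][180:340,290:490],(800,600)[:2] and (750,600),interpolation=cv2.INTER_CUBIC))
E
```

```text
t: 6.05
tcp_pos: [0.5953, -0.1117, 0.0906]
tool_rot: [0.077, 0.989, 0.01, -0.129]
force: [0.6, -0.7, -1.1]
finger_gap: 0.695
gripper_force: 44.3
t 6.05 tcp [ 0.5953 -0.1117  0.0906] d(30mm) [-0.23 -0.02 -0.83] rot deg [ 0.07  0.17 -0.1 ] q6 -1.74 gap 0.695 F [ 0.6 -0.7 -1.1]
slope tcp mm [-52.9   1.6  56.8]
```

View pics/s2c.png

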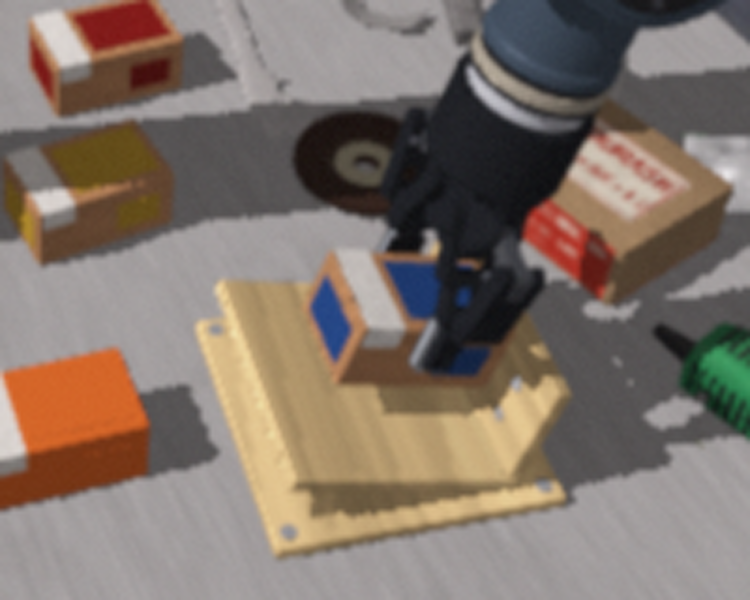

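The carton, at crop (410,320), hangs parallel to the board and centred just before the backstop. I'll lower it gently.

```bash
python3 -m crank '[{"dp":[-0.07,0,-0.26],"angular":[0,0,0]},{"dp":[-0.06,-0.01,-0.24],"angular":[0,0,0]},{"dp":[-0.04,-0.01,-0.16],"angular":[0,0,0]},{"dp":[-0.02,0,-0.07],"angular":[0,0,0]},{"dp":[0,0,0],"angular":[0,0,0]},{"dp":[0,0,0],"angular":[0,0,0]}]'
python3 -c "
from h import *
goslope(-.053,.031)"
```

```text
t: 6.7
tcp_pos: [0.5898, -0.1119, 0.0689]
tool_rot: [0.077, 0.989, 0.01, -0.128]
force: [-0.2, -0.1, -2.1]
finger_gap: 0.692
gripper_force: 44.3
t 6.7 tcp [ 0.5898 -0.1119  0.0689] d(30mm) [-0.05 -0.01 -0.11] rot deg [ 0.08  0.2  -0.13] q6 -1.74 gap 0.692 F [-0.2 -0.1 -2.1]
slope tcp mm [-52.5   0.5  34.5]
```

```bash
python3 -m crank '[{"dp":[-0.02,0,-0.06],"angular":[0,0,0]},{"dp":[-0.02,0,-0.06],"angular":[0,0,0]},{"dp":[0,0,0],"angular":[0,0,0]},{"dp":[0,0,0],"angular":[0,0,0]}]'
python3 -c "
from h import *
goslope(-.053,.031)"
```

```text
t: 7.1
tcp_pos: [0.5892, -0.112, 0.0664]
tool_rot: [0.077, 0.989, 0.009, -0.128]
force: [2.6, 1.0, 4.3]
finger_gap: 0.694
gripper_force: 45.2
t 7.1 tcp [ 0.5892 -0.112   0.0664] d(30mm) [-0.03 -0.01 -0.03] rot deg [ 0.09  0.28 -0.12] q6 -1.74 gap 0.694 F [2.6 1.  4.3]
slope tcp mm [-52.4   0.4  31.9]
```

```bash
python3 -m crank '[{"dp":[0.06,-0.01,-0.015],"angular":[0,0,0]},{"dp":[0.06,-0.01,-0.015],"angular":[0,0,0]},{"dp":[0,0,0],"angular":[0,0,0]}]'
python3 -c "
from h import *
goslope(-.048,.031)"
```

```text
t: 7.4
tcp_pos: [0.5912, -0.1124, 0.0659]
tool_rot: [0.076, 0.989, 0.01, -0.13]
force: [-2.4, 0.2, 8.3]
finger_gap: 0.697
gripper_force: 45.4
t 7.4 tcp [ 0.5912 -0.1124  0.0659] d(30mm) [ 0.07 -0.02 -0.05] rot deg [ 0.06  0.05 -0.16] q6 -1.74 gap 0.697 F [-2.4  0.2  8.3]
slope tcp mm [-50.3   0.3  31.9]
```

```bash
python3 -m crank '[{"dp":[0,0,0],"angular":[0,0,0]},{"dp":[0,0,0],"angular":[0,0,0]},{"dp":[0,0,0],"angular":[0,0,0]},{"dp":[0,0,0],"angular":[0,0,0]},{"dp":[0,0,0],"angular":[0,0,0]}]' 0
python3 -m crank '[{"dp":[0.08,-0.01,0.32],"angular":[0,0,0]},{"dp":[0.17,-0.03,0.64],"angular":[0,0,0]},{"dp":[0.2,-0.03,0.8],"angular":[0,0,0]},{"dp":[0.2,-0.03,0.8],"angular":[0,0,0]},{"dp":[0.2,-0.03,0.8],"angular":[0,0,0]}]'
python3 -c "
from h import *
delta([.4855,.1042,.16],tool(4))"
```

```text
t: 7.9
tcp_pos: [0.592, -0.1125, 0.0641]
tool_rot: [0.077, 0.989, 0.01, -0.129]
force: [0.1, -0.4, 0.6]
finger_gap: 1.0
gripper_force: 0.0
t: 8.4
tcp_pos: [0.618, -0.1164, 0.1669]
tool_rot: [0.077, 0.989, 0.009, -0.128]
force: [0.8, 0.1, -0.7]
finger_gap: 1.001
gripper_force: 0.0
t 8.4 tcp [ 0.618  -0.1164  0.1669] d(30mm) [-4.42  7.35 -0.23] rot deg [ -0.58 -14.78  12.8 ] q6 -1.74 gap 1.001 F [ 0.8  0.1 -0.7]
```

```bash
python3 -m crank '[{"dp":[-0.44,0.73,-0.02],"angular":[-0.06,-1.48,1.28]},{"dp":[-0.44,0.73,-0.02],"angular":[-0.06,-1.48,1.28]},{"dp":[-0.44,0.73,-0.02],"angular":[-0.06,-1.48,1.28]},{"dp":[-0.44,0.73,-0.02],"angular":[-0.06,-1.48,1.28]},{"dp":[-0.44,0.73,-0.02],"angular":[-0.06,-1.48,1.28]},{"dp":[-0.44,0.74,-0.02],"angular":[-0.06,-1.48,1.28]},{"dp":[-0.44,0.74,-0.02],"angular":[-0.06,-1.48,1.28]},{"dp":[-0.44,0.74,-0.02],"angular":[-0.06,-1.48,1.28]},{"dp":[-0.45,0.74,-0.03],"angular":[-0.05,-1.47,1.28]},{"dp":[-0.45,0.73,-0.04],"angular":[-0.05,-1.47,1.28]},{"dp":[0,0,0],"angular":[0,0,0]},{"dp":[0,0,0],"angular":[0,0,0]}]'
python3 - <<'E'
from h import *
delta([.4855,.1042,.030],tool(4))
s=snap('top','t3');w=cloud(s);b=snap('side','s3')
cv2.imwrite('pics/s3c.png',np.hstack([cv2.resize(s['image'][120:280,300:460],(400,400)),cv2.resize(b['image'][180:340,290:450],(400,400))]))
q=((w-O)@S*1000); r=np.zeros(w.shape[:2],bool);r[130:212,378:456]=1
m=r&(q[...,2]>38)&(q[...,2]<56)&(q[...,0]<-8)&(q[...,0]>-135)
n,l,st,_=cv2.connectedComponentsWithStats(m.astype(np.uint8));k=1+np.argmax(st[1:,4]);p=q[l==k]
print(cv2.minAreaRect(p[:,:2].astype(np.float32)),np.median(p[:,2]))
f=q[r&(q[...,2]>55)&(q[...,2]<66)];print('face x',np.percentile(f[:,0],[5,25,50]),len(f))
E
```

```text
t: 9.6
tcp_pos: [0.4855, 0.1041, 0.1591]
tool_rot: [-0.036, 0.999, -0.0, 0.0]
force: [0.3, -0.3, -0.5]
finger_gap: 1.001
gripper_force: 0.0
t 9.6 tcp [0.4855 0.1041 0.1591] d(30mm) [-0.   0.  -4.3] rot deg [ 0.02  0.06 -0.07] q6 -1.66 gap 1.001 F [ 0.3 -0.3 -0.5]
((-53.74885177612305, -1.6321449279785156), (91.61919403076172, 61.23643493652344), 0.4481172561645508) 47.13620386158424
face x [-1.88339702 -0.91358925 -0.1145549 ] 151
```

View pics/s3c.png

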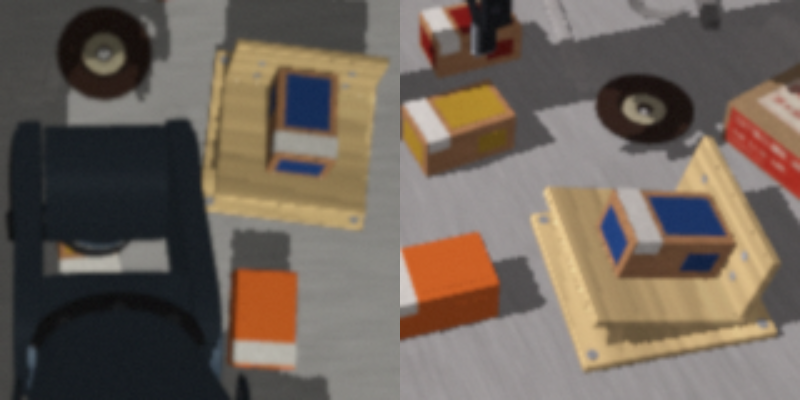

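Blue lies flat and aligned. Its end is about 3 mm from the backstop, its y offset is -1.6 mm, and its top is 47 mm above the board. The gripper is over yellow, at about (95,250) in the left crop. Now I'll grip yellow.

```bash
python3 -m crank '[{"dp":[0,0,-0.9],"angular":[0,0,0]},{"dp":[0,0,-0.9],"angular":[0,0,0]},{"dp":[0,0,-0.9],"angular":[0,0,0]},{"dp":[0,0,-0.7],"angular":[0,0,0]},{"dp":[0,0,-0.5],"angular":[0,0,0]},{"dp":[0,0,-0.4],"angular":[0,0,0]},{"dp":[0,0,0],"angular":[0,0,0]},{"dp":[0,0,0],"angular":[0,0,0]}]' 0
python3 -m crank '[{"dp":[0,0,0],"angular":[0,0,0]},{"dp":[0,0,0],"angular":[0,0,0]},{"dp":[0,0,0],"angular":[0,0,0]},{"dp":[0,0,0],"angular":[0,0,0]},{"dp":[0,0,0],"angular":[0,0,0]},{"dp":[0,0,0],"angular":[0,0,0]},{"dp":[0,0,0],"angular":[0,0,0]},{"dp":[0,0,0],"angular":[0,0,0]}]' 1 40
python3 -m crank '[{"dp":[0,0,0.4],"angular":[0,0,0]},{"dp":[0,0,0.8],"angular":[0,0,0]},{"dp":[0,0,0.9],"angular":[0,0,0]},{"dp":[0,0,0.9],"angular":[0,0,0]},{"dp":[0,0,0.9],"angular":[0,0,0]},{"dp":[0,0,0.9],"angular":[0,0,0]},{"dp":[0,0,0.4],"angular":[0,0,0]},{"dp":[0,0,0],"angular":[0,0,0]}]'
python3 -c "
from h import *
goslope(-.053,.150)"
```

```text
t: 10.5
tcp_pos: [0.4856, 0.1034, 0.0294]
tool_rot: [-0.035, 0.999, -0.0, -0.0]
force: [0.2, -0.2, -0.2]
finger_gap: 1.005
gripper_force: 0.0
t: 11.3
tcp_pos: [0.4856, 0.104, 0.0304]
tool_rot: [-0.035, 0.999, 0.0, 0.001]
force: [0.2, -0.4, 6.4]
finger_gap: 0.697
gripper_force: 44.9
t: 12.1
tcp_pos: [0.4857, 0.1039, 0.1876]
tool_rot: [-0.035, 0.999, -0.0, 0.002]
force: [0.0, -0.9, -2.7]
finger_gap: 0.696
gripper_force: 44.1
t 12.1 tcp [0.4857 0.1039 0.1876] d(30mm) [ 4.43 -7.36 -0.23] rot deg [  0.69  15.24 -12.94] q6 -1.66 gap 0.696 F [ 0.  -0.9 -2.7]
slope tcp mm [-215.1  197.4  113.8]
```

```bash
python3 -m crank '[{"dp":[0.2,-0.36,0],"angular":[0.05,1.17,-1]},{"dp":[0.35,-0.58,0],"angular":[0.05,1.17,-1]},{"dp":[0.35,-0.58,0],"angular":[0.05,1.17,-1]},{"dp":[0.35,-0.58,0],"angular":[0.05,1.17,-1]},{"dp":[0.35,-0.58,0],"angular":[0.05,1.17,-1]},{"dp":[0.35,-0.58,0],"angular":[0.05,1.17,-1]},{"dp":[0.35,-0.58,0],"angular":[0.05,1.17,-1]},{"dp":[0.35,-0.58,0],"angular":[0.05,1.17,-1]},{"dp":[0.35,-0.58,0],"angular":[0.05,1.17,-1]},{"dp":[0.35,-0.58,0],"angular":[0.05,1.17,-1]},{"dp":[0.35,-0.58,0],"angular":[0.05,1.17,-1]},{"dp":[0.35,-0.58,0],"angular":[0.07,1.17,-1]},{"dp":[0.38,-0.62,-0.23],"angular":[0.07,1.2,-0.94]},{"dp":[0,0,0],"angular":[0,0,0]},{"dp":[0,0,0],"angular":[0,0,0]}]'
python3 -c "
from h import *
goslope(-.053,.095)"
```

```text
t: 13.6
tcp_pos: [0.6168, -0.1168, 0.1767]
tool_rot: [0.078, 0.988, 0.011, -0.134]
force: [-0.7, 1.5, -1.8]
finger_gap: 0.69
gripper_force: 44.0
t 13.6 tcp [ 0.6168 -0.1168  0.1767] d(30mm) [-0.4   0.07 -1.64] rot deg [-0.15 -0.45  0.06] q6 -1.74 gap 0.69 F [-0.7  1.5 -1.8]
slope tcp mm [-5.390e+01 -1.000e-01  1.457e+02]
```

```bash
python3 -m crank '[{"dp":[-0.1,0.02,-0.41],"angular":[-0.15,-0.45,0.06]},{"dp":[-0.1,0.02,-0.41],"angular":[0,0,0]},{"dp":[-0.1,0.01,-0.41],"angular":[0,0,0]},{"dp":[-0.1,0.02,-0.41],"angular":[0,0,0]},{"dp":[-0.06,0,-0.22],"angular":[0,0,0]},{"dp":[-0.03,0,-0.13],"angular":[0,0,0]},{"dp":[0,0,0],"angular":[0,0,0]},{"dp":[0,0,0],"angular":[0,0,0]}]'
python3 -c "
from h import *
goslope(-.052,.077)"
```

```text
t: 14.4
tcp_pos: [0.6036, -0.1151, 0.119]
tool_rot: [0.078, 0.989, 0.009, -0.128]
force: [-1.2, 0.9, -2.2]
finger_gap: 0.696
gripper_force: 44.1
t 14.4 tcp [ 0.6036 -0.1151  0.119 ] d(30mm) [-0.08  0.03 -0.31] rot deg [ 0.11  0.24 -0.04] q6 -1.74 gap 0.696 F [-1.2  0.9 -2.2]
slope tcp mm [-51.8  -0.4  86.5]
```

```bash
python3 -m crank '[{"dp":[-0.04,0.01,-0.12],"angular":[0,0,0]},{"dp":[-0.03,0.01,-0.08],"angular":[0,0,0]},{"dp":[-0.02,0,-0.06],"angular":[0,0,0]},{"dp":[0,0,0],"angular":[0,0,0]},{"dp":[0,0,0],"angular":[0,0,0]}]'
python3 -c "
from h import *
goslope(-.052,.077)"
```

```text
t: 14.9
tcp_pos: [0.6005, -0.1143, 0.1109]
tool_rot: [0.078, 0.989, 0.01, -0.128]
force: [0.4, 0.6, -2.2]
finger_gap: 0.694
gripper_force: 44.1
t 14.9 tcp [ 0.6005 -0.1143  0.1109] d(30mm) [ 0.02  0.   -0.04] rot deg [ 0.09  0.19 -0.04] q6 -1.74 gap 0.694 F [ 0.4  0.6 -2.2]
slope tcp mm [-52.9  -0.1  77.9]
```

```bash
python3 -m crank '[{"dp":[0.01,0,-0.05],"angular":[0,0,0]},{"dp":[0.01,0,-0.05],"angular":[0,0,0]},{"dp":[0,0,0],"angular":[0,0,0]},{"dp":[0,0,0],"angular":[0,0,0]}]'
python3 -c "
from h import *
goslope(-.052,.077)"
```

```text
t: 15.3
tcp_pos: [0.6011, -0.1143, 0.1093]
tool_rot: [0.078, 0.989, 0.009, -0.129]
force: [-0.2, 0.7, 6.2]
finger_gap: 0.696
gripper_force: 44.8
t 15.3 tcp [ 0.6011 -0.1143  0.1093] d(30mm) [-0.    0.    0.02] rot deg [ 0.1   0.18 -0.04] q6 -1.74 gap 0.696 F [-0.2  0.7  6.2]
slope tcp mm [-51.8  -0.1  76.5]
```

Contact felt. I'll release, retract and look.

```bash
python3 -m crank '[{"dp":[0,0,0],"angular":[0,0,0]},{"dp":[0,0,0],"angular":[0,0,0]},{"dp":[0,0,0],"angular":[0,0,0]},{"dp":[0,0,0],"angular":[0,0,0]},{"dp":[0,0,0],"angular":[0,0,0]}]' 0
python3 -m crank '[{"dp":[0.08,-0.01,0.32],"angular":[0,0,0]},{"dp":[0.17,-0.03,0.64],"angular":[0,0,0]},{"dp":[0.2,-0.03,0.8],"angular":[0,0,0]},{"dp":[0.2,-0.03,0.8],"angular":[0,0,0]},{"dp":[-0.1,0.9,0.3],"angular":[0,0,0]},{"dp":[-0.3,0.9,0.3],"angular":[0,0,0]},{"dp":[-0.4,0.9,0.3],"angular":[0,0,0]},{"dp":[-0.4,0.9,0],"angular":[0,0,0]},{"dp":[-0.4,0.9,0],"angular":[0,0,0]},{"dp":[-0.4,0.9,0],"angular":[0,0,0]},{"dp":[-0.3,0.9,0],"angular":[0,0,0]},{"dp":[0,0,0],"angular":[0,0,0]},{"dp":[0,0,0],"angular":[0,0,0]}]'
python3 - <<'E'
from h import *
s=snap('top','t4');w=cloud(s);b=snap('side','s4')
cv2.imwrite('pics/s4c.png',np.hstack([cv2.resize(s['image'][120:280,300:460],(400,400)),cv2.resize(b['image'][180:340,290:450],(400,400))]))
q=((w-O)@S*1000); r=np.zeros(w.shape[:2],bool);r[130:212,378:456]=1
m=r&(q[...,2]>84)&(q[...,2]<102)
n,l,st,_=cv2.connectedComponentsWithStats(m.astype(np.uint8));k=1+np.argmax(st[1:,4]);p=q[l==k]
print(cv2.minAreaRect(p[:,:2].astype(np.float32)),np.median(p[:,2]))
A=np.c_[p[:,:2],np.ones(len(p))];print('tilt',np.linalg.lstsq(A,p[:,2],rcond=None)[0])
print('red',carton(w,284,188))
E
```

```text
t: 15.8
tcp_pos: [0.6011, -0.1143, 0.1077]
tool_rot: [0.078, 0.989, 0.01, -0.128]
force: [-0.6, -0.5, 0.8]
finger_gap: 0.999
gripper_force: 0.0
t: 17.1
tcp_pos: [0.5519, 0.072, 0.2125]
tool_rot: [0.077, 0.989, 0.009, -0.128]
force: [1.1, -0.7, 0.6]
finger_gap: 0.999
gripper_force: 0.0
((-52.53114700317383, -1.7483234405517578), (60.47841262817383, 98.59927368164062), 89.6098403930664) 93.11884928692334
tilt [ 7.78787980e-03 -1.09298547e-02  9.33416238e+01]
red (array([547.4, 231. ]), array([59.6, 96.6]), -0.2, np.float64(46.9))
```

View pics/s4c.png

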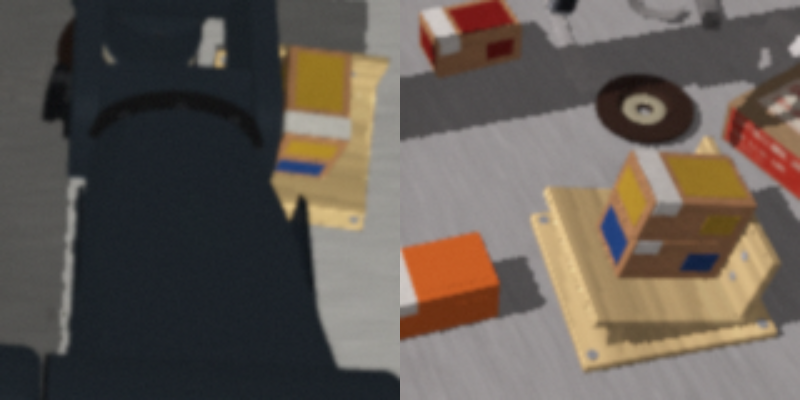

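The side view (right crop, about (680,215)) shows yellow squarely on blue. Measured in the slope frame, yellow's centre is at x -52, y -2, it is level, and its top is at 93 mm. Red has not moved, and the gripper is clear.

```bash
python3 -c "
from station import order
print(order.sign_off())"
```

```text
the job is handed in; nothing more can be done
None
```

The job is handed in at about 17 s: blue lies flat on the board about 3 mm from the backstop, yellow sits squarely on top about 4 mm from it, both are within 2 mm of mid-width, and red has not moved; the sign-off gave no verdict.

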